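# Mount the documentation camera in its dovetail clamp

## Robot

A 7-joint arm with a two-finger parallel gripper is mounted at the origin on the work surface. World frame = base frame: x ahead of the robot, y to its left, z up, the work surface at z = 0. Lengths are in m, angles in degrees, forces in N, time in s.
With the tool pointing down it reaches from about 0.425 to 0.95 m from the base axis. Payload 16.7 kg.
Tool frame: the origin (TCP) lies midway between the tips of the shut fingers; the grasp point (between the pads) lies 19 mm behind it; z points along the fingers, y is the line along which they close (so a half turn about z gives the same grasp; the last joint's range is limited). The gripper opens to 94 mm and grips with 3 to 60 N. Pads are 16 mm wide; open, the fingers measure 119 mm over their backs; the gripper's body (75 mm by 177 mm) begins 78 mm behind the grasp point.
Start: joints at [58.642, 24.414, 4.234, 92.017, -1.954, 63.644, -3.845], TCP at [0.261, -0.622, 0.205] pointing down, gripper open.
Joint ranges: [-163.25, 163.25], [-28.42, 122.38], [-70.27, 78.77], [12.13, 141.07], [-58.53, 238.53], [9.26, 117.41], [-156.51, 156.51]. Speed limits (degrees/s): [108.29, 108.29, 136.94, 136.94, 172.46, 172.46, 172.46].

## Interface

Orientations are given as a 3x3 rotation matrix whose columns are the frame's x, y, z axes.
In Python, from bench import bot, get_obs, vision, finder gives the robot as it stands. Calls block until the motion is done:
- bot.reach(position, orientation): joint-space move of the TCP to a pose.
- bot.move_linear(position, frame=None, feed=0.15): straight line of the TCP; frame=None keeps the orientation; feed is the mean speed in m/s.
- bot.set_joints(angles): joint-space move.
- bot.grip(opening, grip_force=None): opening from 0.0 (shut) to 1.0 (fully open); grip_force is the grip in N (None keeps the last); returns when the fingers have stopped.
- bot.wait(seconds).
- bot.inverse_kinematics(position, orientation): joint angles nearest the present ones, or None.
- get_obs(): the state.
- vision.snapshot(name): name is "side" or "top"; returns a dict with "pixels" (400x640x3 uint8, blue, green, red), "fx", "fy", "cx", "cy" (pixels), "position" and "rotation" of the camera in the world. Camera axes: x right, y down, z forward; pixel columns grow to the right and rows downward; lengths in m; the calibration is good to about 2 mm. A picture is of the moment at which its call begins. There is no depth.
A pose or a line that the arm cannot do raises bot.PlanningError and nothing moves.
- bot.hand_in(): hands the job in; it is judged then, once.
Trained networks look in the newest picture that a camera, given by its name, has taken for a name from the list of things; names that differ only in an ending like _2 or _b are one class to them, and where a whole thing is asked for, a point or a joint stands for the part that bears it (a point fixed in the world has none). Each returns a list of dicts, best first, with "p" (0 to 1); they miss things now and then, are a little off and sometimes report something else, mostly with a low value. They report only what shows in the picture. A call takes as long as a camera call. They do not tell look-alikes from the thing itself.
- finder.search_frame(name, camera): "point" ([x, y, z] in m, in the coordinates of the camera as it stood for that picture, good to about 4 mm: the middle of the surface that is visible of it).
The state is a dict: "t": time; "joint_positions": joint angles; "qd": joint speeds; "tau": joint torques, N m; "tcp_pos": TCP position; "tool_rot": TCP orientation; "wrist_force": force on the tool from outside, world axes, zero at the start; "wrist_torque": the same for the moment, N m; "opening": opening from 0.0 (shut) to 1.0 (fully open); "grip_force": force on a finger pad.
Only numpy, scipy, OpenCV 4.12 (cv2) and the standard library are available. Lean on these libraries where they do the work, as an engineer would, in place of code of your own. Each camera call takes 0.05 s, during which the arm holds its last target. There are 200 camera calls.

## Task

Set up the small camera to photograph the radio set: slide its dovetail foot, lens first, into the clamp on the base plate from the clamp's open end until it is fully home against the end stop, without ramming it. Then tighten the wing knob on the clamp's side firmly finger-tight, not forced, let go, and leave the other things on the bench where they are.

Things in the scene. Friction and masses are not known exactly. Their poses are not given: they have to be found in the camera images.
- camera_grip (a point): Centre of the body of the small grey box camera (loose, about 0.45 kg). Axes: z up, -y the way the lens looks. The body is 40 mm wide (x), 48 mm long (y), 48 mm tall; a black lens 32 mm in diameter sticks out 34 mm from the middle of its -y face. A 28 mm wide neck joins it to the foot. This point is 46 mm above the foot's underside and 26 mm from the foot's centre towards the lens.
- camera_foot (a point): Centre of the underside of the camera's aluminium dovetail foot; axes as camera_grip. The foot is 100 mm long (y from -50 to +50 mm), 12 mm high, 56 mm wide at the bottom and 32 mm at the top, with 45 degree flanks. The lens ends 84 mm from this point along -y. The camera starts standing on the bench.
- seat (a point): Where camera_foot belongs: on the top face of the dark steel base plate, midway between two aluminium dovetail jaws. Axes: z up, +y to the clamp's open end, -y to the end stop and the radio set, -x to the knob's side. The jaws are 100 mm long (y from -50 to +50 mm), 13 mm high, out to x = -46 and +46 mm. The greased foot slides on the plate between them with 1 mm of play a side.
- mouth (a point): Middle of the clamp's open end, on the plate's top face: 50 mm from the seat along the seat's +y. The last 12 mm of the jaws here are flared by about 3 mm a side. The plate (112 mm wide, 16 mm thick, fixed to the bench) goes on another 72 mm beyond this point along +y as a flat landing, level with the floor between the jaws.
- end_stop: Steel stop block at the closed end of the clamp: 36 mm wide, 10 mm long, 12 mm high. Origin at the centre of its underside, on the plate's top face, 55 mm from the seat along -y; its inner face is 50 mm from the seat. It must not be pushed with more than 25 N.
- clamp_knob: Black wing knob of the clamp screw. Origin at the centre of its bar, which lies 62 mm from the seat along -x, 30 mm along +y and 66 mm above it. Its z axis is the screw axis, leaning 35 degrees from straight up towards the seat's -x side. The bar is 12 mm thick (x), 40 mm long (y), 24 mm deep (z, 12 mm either side of the origin). Below it is a shank not thicker than the bar.
- clamp_boss (a point): Where the knob's shank enters the jaw, on the screw axis, 48 mm below the bar. The captive screw tightens clockwise seen from outside (negative about the knob's z), stays in place along its axis and drives the gib 1.9 mm per radian. It starts slack by an unseen amount: the gib bears after 0.7 to 2.1 rad. Let go, it springs back 0.2 rad at most and holds. It moves the foot up to 1 mm to the +x jaw.
- spare_lens: Bystander: black spare lens standing on the bench, 54 mm in diameter, 52 mm tall; origin at the centre of its underside.
- microphone: Bystander: olive hand microphone lying on the bench, 52 x 80 x 30 mm; origin at the centre of its underside.
- grey_scale: Bystander: black stand with a grey-step card, 70 x 50 mm foot, 50 mm tall; origin at the centre of its underside.
- clamp_gib: Small brass gib (30 x 8 mm) in the knob's jaw, pressed on the foot by the screw; origin at the centre of its back face, where the screw bears; hidden when slack. Torque to turn the knob: about 0.12 N m free (friction; at rest a hand may read up to this much less); once the gib bears it climbs by 0.8 N m per radian. Finger-tight is 0.25 to 0.35 N m, some 100 N on the foot; over 0.4 N m is forced.
Things that resemble listed ones, but are neither listed nor needed, are in the scene too. There is more than one size of the part that bears camera_grip; the job needs the larger. What is shaped like the part that bears seat but red is not meant.

How it is judged:
By the outcome, as a careful person would: the job done as asked, in the order asked, and still so for the second after the job is handed in, with the robot touching nothing.
It also fails if it takes over 67 s, if anything falls off the work surface, if the arm or the gripper's body presses on something with over 40 N, if the wrist force passes 120 N, or if a joint passes its speed limit or range.

## Working session

There is one attempt and no reset: what is moved stays moved. The work goes in short steps, each a Python script; the robot and the scene stay as the last script left them, time stands still between calls to the robot, and variables do not carry over. Pictures are saved under pics/ and viewed, at most 10 in all, crops included, and the job is handed in when it is done.

```bash
ls; mkdir -p pics
python3 - <<'E'
from bench import bot,get_obs,vision,finder
import cv2,numpy as np
for c in ("top","side"):
    s=vision.snapshot(c); cv2.imwrite(f"pics/{c}0.png",s["pixels"])
    print(c,s["fx"],s["fy"],s["cx"],s["cy"],np.round(s["position"],4).tolist(),np.round(s["rotation"],4).tolist())
    R=np.array(s["rotation"]);P=np.array(s["position"])
    for n in ("camera_grip","seat","clamp_knob","end_stop","spare_lens","microphone","grey_scale"):
        try:
            for d in finder.search_frame(n,c)[:4]:
                p=np.array(d["point"]); print(n,round(d["p"],2),np.round(P+R@p,3),"px",np.round([s["fx"]*p[0]/p[2]+s["cx"],s["fy"]*p[1]/p[2]+s["cy"]]))
        except Exception as e: print(n,e)
o=get_obs();print(o["t"],o["tcp_pos"],o["wrist_force"])
E
```

```text
pics
top 462.37478809577215 462.37478809577215 327.22855162157117 193.3910333828752 [0.3475, 0.0911, 1.0683] [[-0.1114, -0.9678, 0.2256], [-0.9938, 0.1098, -0.0196], [-0.0058, -0.2264, -0.974]]
camera_grip 0.98 [0.36  0.314 0.036] px [227. 307.]
camera_grip 0.81 [0.52  0.293 0.049] px [231. 232.]
seat 0.93 [ 0.331 -0.104  0.014] px [418. 298.]
seat 0.65 [ 0.588 -0.057  0.014] px [381. 189.]
clamp_knob 0.82 [ 0.267 -0.093  0.082] px [424. 331.]
clamp_knob 0.47 [ 0.53  -0.056  0.09 ] px [388. 207.]
end_stop 0.62 [ 0.319 -0.186  0.026] px [457. 300.]
end_stop 0.48 [ 0.591 -0.058  0.014] px [382. 188.]
spare_lens 0.96 [ 0.775 -0.112  0.048] px [395. 106.]
microphone 0.68 [0.78  0.043 0.028] px [329. 115.]
microphone 0.19 [0.8   0.145 0.   ] px [288. 116.]
grey_scale 0.63 [0.797 0.143 0.004] px [288. 117.]
side 441.01279401325286 441.01279401325286 322.98732179204364 197.34131036374077 [0.4052, 0.8416, 0.6183] [[-0.9729, -0.1392, 0.1849], [-0.2313, 0.5554, -0.7988], [0.0085, -0.8199, -0.5725]]
camera_grip 0.96 [0.371 0.328 0.021] px [410. 321.]
camera_grip 0.61 [0.517 0.311 0.019] px [328. 299.]
seat 0.84 [ 0.327 -0.084  0.016] px [440. 193.]
seat 0.73 [ 0.588 -0.042  0.017] px [332. 188.]
seat 0.63 [0.779 0.062 0.024] px [242. 198.]
clamp_knob 0.68 [ 0.533 -0.051  0.081] px [356. 167.]
clamp_knob 0.48 [ 0.274 -0.091  0.081] px [468. 172.]
end_stop 0.62 [ 0.598 -0.139  0.022] px [336. 166.]
end_stop 0.55 [ 0.315 -0.18   0.02 ] px [446. 172.]
end_stop 0.55 [0.797 0.152 0.007] px [220. 226.]
spare_lens 0.9 [ 0.777 -0.1    0.034] px [266. 161.]
spare_lens 0.61 [0.797 0.154 0.009] px [220. 226.]
microphone 0.57 [0.78  0.058 0.027] px [243. 196.]
grey_scale 0.71 [0.797 0.153 0.006] px [220. 227.]
0.8 [ 0.26144672 -0.6222554   0.20546519] [ 0.74017753 -0.42998248 -0.05436473]
```

View pics/top0.png

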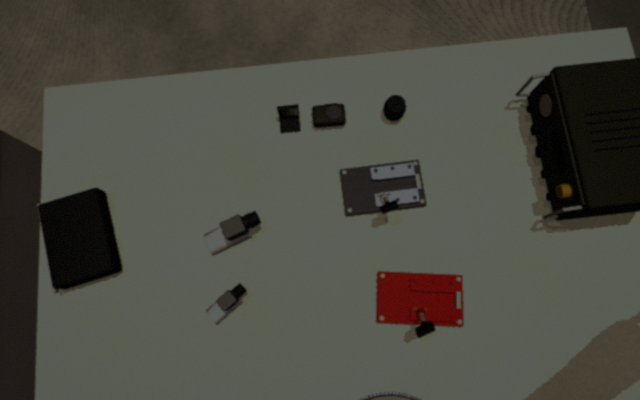

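View pics/side0.png

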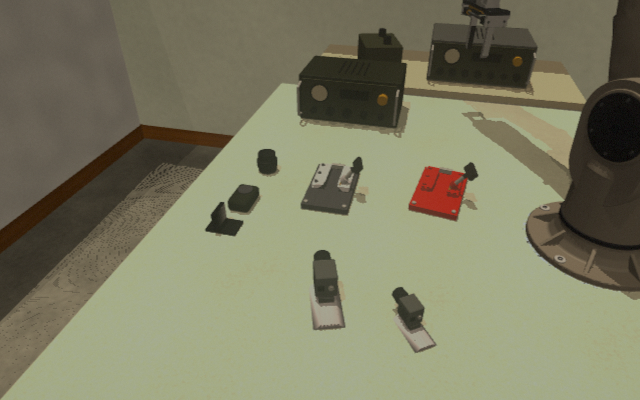

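Candidates: the cameras at top px (232,232) and (228,305), and the clamps at (383,188) dark and (420,298) red. The camera at (232,232) looks larger, and the dark clamp is the one meant. I'll check this in an enlarged crop.

Run:
```python
import cv2,numpy as np
t=cv2.imread("pics/top0.png");s=cv2.imread("pics/side0.png")
def g(i): return np.clip(255*(i/255.)**0.6,0,255).astype(np.uint8)
def c(i,x,y,w,h,k): return cv2.resize(g(i[y:y+h,x:x+w]),(w*k,h*k),interpolation=cv2.INTER_CUBIC)
A=c(t,195,200,80,60,5);A2=c(t,195,272,80,60,5)
B=c(t,333,150,100,75,4)
D=c(s,285,240,80,100,3)
D=cv2.resize(D,(240,300));E=c(s,295,150,80,70,4)[:, :]
row1=np.hstack([A,B]); row2=np.hstack([A2, cv2.resize(c(s,300,150,80,60,5),(400,300))])
cv2.imwrite("pics/crop1.png",np.vstack([row1,row2]))
```

```text
(no output)
```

View pics/crop1.png

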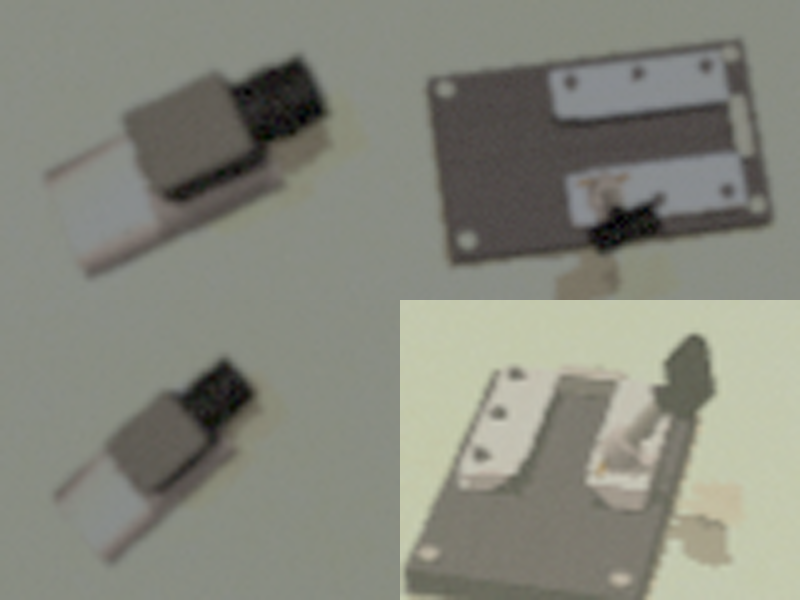

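The crop confirms it: the larger camera is at top px (232,232), its foot spanning (204,235)–(250,235), and the smaller one is at (228,305). The dark clamp's plate corners are at (340,169), (418,160), (426,205) and (346,216), with the knob at (389,207). Next I'll fit both poses to the image edges.

```bash
cat > h.py <<'E'
import numpy as np,cv2
from scipy.optimize import minimize
from scipy.ndimage import map_coordinates
def proj(s,P):
    q=(np.asarray(P)-s["position"])@np.asarray(s["rotation"]); return np.stack([s["fx"]*q[:,0]/q[:,2]+s["cx"],s["fy"]*q[:,1]/q[:,2]+s["cy"]],1)
def unproj(s,px,z):
    r=np.asarray(s["rotation"])@[(px[0]-s["cx"])/s["fx"],(px[1]-s["cy"])/s["fy"],1]; p=np.asarray(s["position"]); return p+r*(z-p[2])/r[2]
def Rz(a): return np.array([[np.cos(a),-np.sin(a),0],[np.sin(a),np.cos(a),0],[0,0,1]])
J=.001*np.array
CLAMP=[(J([-56,122,0]),J([56,122,0])),(J([56,122,0]),J([56,-50,0])),(J([-56,122,0]),J([-56,60,0])),(J([-56,5,0]),J([-56,-50,0])),
 (J([46,50,13]),J([46,-50,13])),(J([16,36,13]),J([16,-48,13])),(J([-16,36,13]),J([-16,-48,13])),(J([20,50,13]),J([46,50,13]))]
CAM=[(J([-28,50,0]),J([28,50,0])),(J([-28,50,0]),J([-28,5,0])),(J([28,50,0]),J([28,5,0])),
 (J([-20,-2,70]),J([20,-2,70])),(J([-20,-50,70]),J([20,-50,70])),(J([-20,-2,70]),J([-20,-50,70])),(J([20,-2,70]),J([20,-50,70]))]
def fit(ss,model,x0,z,sig=(1.6,.9)):
    """x,y,yaw of model maximising image gradient across its edges"""
    t=np.linspace(.03,.97,25)[:,None]; L=[a+(b-a)*t for a,b in model]; x=np.array(x0,float)
    for sg in sig:
        G=[]
        for s in ss:
            g=cv2.GaussianBlur(cv2.cvtColor(s["pixels"],cv2.COLOR_BGR2GRAY).astype(float),(0,0),sg)
            G.append((np.gradient(g,axis=1),np.gradient(g,axis=0)))
        def f(u):
            v=0;R=Rz(u[2]*10)
            for s,(gx,gy) in zip(ss,G):
                for l in L:
                    p=proj(s,l@R.T+[u[0],u[1],z]); d=p[-1]-p[0]; n=np.array([-d[1],d[0]])/np.linalg.norm(d)
                    c=[p[:,1],p[:,0]]; v-=np.mean(np.minimum(abs(map_coordinates(gx,c,order=1)*n[0]+map_coordinates(gy,c,order=1)*n[1]),15))
            return v
        x[2]/=10; st=.004*sg; b=minimize(f,x,method="Nelder-Mead",options=dict(initial_simplex=[x]+[x+st*e for e in np.eye(3)],xatol=1e-5,fatol=1e-4)); x=b.x.copy();x[2]*=10
    return x,b.fun
def overlay(s,model,x,z,roi,k):
    X,Y,w,h=roi; im=cv2.resize(s["pixels"][Y:Y+h,X:X+w],(w*k,h*k),interpolation=cv2.INTER_CUBIC)
    for a,b in model:
        p=proj(s,np.array([a,b])@Rz(x[2]).T+[x[0],x[1],z]); p=((p-[X,Y]+.5)*k).astype(int); cv2.line(im,tuple(map(int,p[0])),tuple(map(int,p[1])),(0,255,0),1)
    return im
E
python3 - <<'E'
from bench import bot,get_obs,vision,finder
from h import *
S={c:vision.snapshot(c) for c in("top","side")}; t=S["top"];s=S["side"]
# clamp init from top corners
c=[unproj(t,p,.016) for p in((340,169.2),(418.3,160),(426,205.3),(345.8,216))]
d=(c[0]-c[1]+c[3]-c[2])[:2]; L=np.linalg.norm(d)/2; yaw=np.arctan2(d[1],d[0])-np.pi/2; m=((c[0]+c[3])/2)[:2]
x0=[*(m-.122*d/np.linalg.norm(d)),yaw]; print("L",L,"w",np.linalg.norm(c[0]-c[3]),"init",np.round(x0,4))
# camera init: foot rear corners at crop
a=unproj(t,(195+44/5,200+178/5),0);b=unproj(t,(195+90/5,200+276/5),0); ex=(a-b)[:2]; yc=np.arctan2(ex[1],ex[0]); mid=((a+b)/2)[:2]
y0=[*(mid+.05*np.array([np.sin(yc),-np.cos(yc)])),yc]; print("w",np.linalg.norm(ex),np.round(y0,4))
im=[]
for nm,M,x,z in(("clamp",CLAMP,x0,.016),("cam",CAM,y0,0)):
    r={}
    for k,v in(("top",[t]),("side",[s]),("both",[t,s])):
        r[k],f=fit(v,M,x,z); print(nm,k,np.round(r[k],4),round(f,1))
    im.append(np.hstack([overlay(t,M,r["both"],z,(333,150,100,75) if nm=="clamp" else (195,195,100,75),4),overlay(s,M,r["both"],z,(290,150,100,75) if nm=="clamp" else(275,250,100,75),4)]))
cv2.imwrite("pics/ov1.png",np.vstack(im))
E
```

```text
Traceback (most recent call last):
  File "h.py", line 9, in <module>
    J=.001*np.array
      ~~~~^~~~~~~~~
TypeError: unsupported operand type(s) for *: 'float' and 'builtin_function_or_method'
```

```bash
sed -i 's/^J=.*/J=lambda v:.001*np.array(v)/' h.py
cat > meas.py <<'E'
from bench import bot,get_obs,vision,finder
from h import *
S={c:vision.snapshot(c) for c in("top","side")}; t=S["top"];s=S["side"]
c=[unproj(t,p,.016) for p in((340,169.2),(418.3,160),(426,205.3),(345.8,216))]
d=(c[0]-c[1]+c[3]-c[2])[:2]; L=np.linalg.norm(d)/2; yaw=np.arctan2(d[1],d[0])-np.pi/2; m=((c[0]+c[3])/2)[:2]
x0=[*(m-.122*d/np.linalg.norm(d)),yaw]; print("L",L,"w",np.linalg.norm(c[0]-c[3]),"init",np.round(x0,4))
a=unproj(t,(195+44/5,200+178/5),0);b=unproj(t,(195+90/5,200+276/5),0); ex=(a-b)[:2]; yc=np.arctan2(ex[1],ex[0]); mid=((a+b)/2)[:2]
y0=[*(mid+.05*np.array([np.sin(yc),-np.cos(yc)])),yc]; print("w",np.linalg.norm(ex),np.round(y0,4))
im=[]
for nm,M,x,z in(("clamp",CLAMP,x0,.016),("cam",CAM,y0,0)):
    r={}
    for k,v in(("top",[t]),("side",[s]),("both",[t,s])):
        r[k],f=fit(v,M,x,z); print(nm,k,np.round(r[k],4),round(f,1))
    im.append(np.hstack([overlay(t,M,r["both"],z,(333,150,100,75) if nm=="clamp" else (195,195,100,75),4),overlay(s,M,r["both"],z,(290,150,100,75) if nm=="clamp" else(275,250,100,75),4)]))
cv2.imwrite("pics/ov1.png",np.vstack(im))
E
python3 meas.py
```

```text
L 0.18759556281757334 w 0.11307524521840145 init [ 0.5914 -0.0887  0.015 ]
w 0.051354271782705456 [0.5214 0.3102 0.3741]
clamp top [ 0.5924 -0.0865  0.0193] -107.6
clamp side [ 0.5912 -0.0705  0.0209] -111.1
clamp both [ 0.5918 -0.0865  0.0234] -201.1
cam top [0.5214 0.3109 0.333 ] -64.0
cam side [0.5206 0.3134 0.3586] -89.9
cam both [0.521  0.3118 0.3362] -150.9
```

View pics/ov1.png

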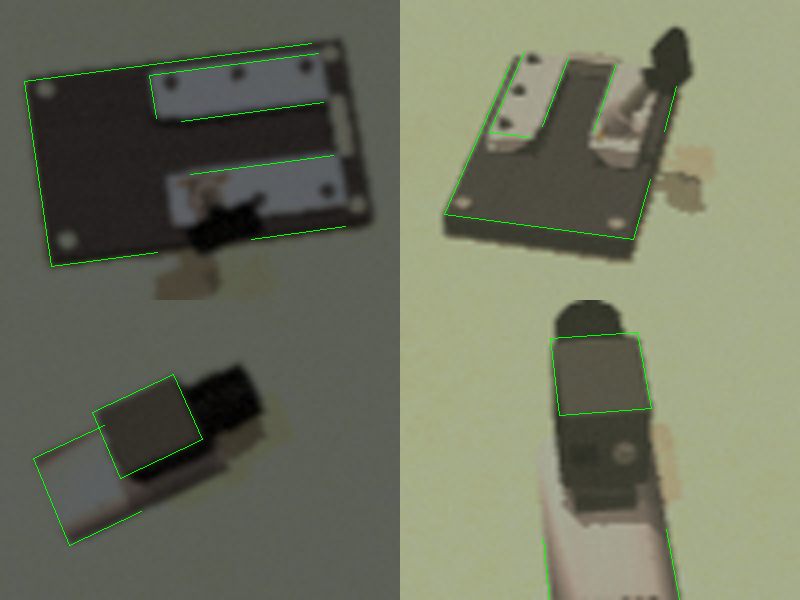

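The overlays sit on the edges in both views: clamp at (0.592,-0.0865) with yaw 1.3°, camera foot at (0.521,0.312) with yaw about 19.5°. Now the grasp.

```bash
cat >> h.py <<'E'
SEAT=np.array([.5918,-.0865,.016]); SY=.0234
def down(yaw,sgn): # tool y = sgn * object x, tool z down
    y=Rz(yaw)@[sgn,0,0]; z=np.array([0,0,-1.]); return np.stack([np.cross(y,z),y,z],1)
E
python3 - <<'E'
from bench import bot,get_obs,vision
from h import *
f=np.array([.521,.3118,0]); yc=.338
g=f+Rz(yc)@[0,-.026,.027]
for sg in(1,-1):
    for nm,p,yw in(("pick",g,yc),("land",SEAT+Rz(SY)@[0,.09-.026,.027],SY),("seat",SEAT+Rz(SY)@[0,-.026,.027],SY)):
        q=bot.inverse_kinematics(p,down(yw,sg)); print(sg,nm,None if q is None else np.round(q,0))
o=get_obs(); print(np.round(o["tool_rot"],2).tolist())
E
```

```text
1 pick [  7.  43. -57. 107.  44.  56. -51.]
1 land [ 19.  30. -29. 109.  20.  46. -20.]
1 seat [ 24.  31. -26. 107.  18.  46.  -9.]
-1 pick [  8.  44. -59. 107.  45.  57. 128.]
-1 land [ -50.   51.   69.  113.  -57.   60. -132.]
-1 seat [ -40.   52.   69.  111.  -58.   61. -124.]
[[0.92, 0.39, -0.0], [0.39, -0.92, 0.0], [0.0, -0.0, -1.0]]
```

Run:
```python
from bench import bot,get_obs,vision
from h import *
f=np.array([.521,.3118,0]); yc=.338; R=down(yc,1)
g=f+Rz(yc)@[0,-.026,.027]
p=get_obs()["tcp_pos"]
bot.move_linear([p[0],p[1],.33],feed=.25)
bot.reach(g+[0,0,.16],R); print(get_obs()["t"])
bot.move_linear(g,feed=.12); o=get_obs(); print(o["t"],o["tcp_pos"]-g,o["wrist_force"])
bot.grip(0.0,30); o=get_obs(); print(o["t"],o["opening"]*94,o["grip_force"],o["wrist_force"],o["wrist_torque"])
bot.move_linear(g+[0,0,.12],feed=.15); bot.wait(.1); o=get_obs(); print(o["t"],o["opening"]*94,o["grip_force"],o["wrist_force"],o["wrist_torque"])
```

```text
4.9
6.3833 [0.00041248 0.00021567 0.00069134] [0.63551651 0.95461341 0.14054602]
7.2583 40.21016437871613 29.9996155500412 [ 0.401277   -0.71738838 -0.0404859 ] [ 0.0124001  -0.06778212  0.01670147]
8.3083 40.376938756931054 29.99896377325058 [-0.85955255  0.09889144 -3.82142849] [-0.05811289 -0.1103042   0.01640383]
```

```bash
cat >> h.py <<'E'
def pose(x,y,h): # TCP for foot at seat-frame (x,y), TCP h above plate
    return SEAT+Rz(SY)@[x,y-.026,h]
def sf(v): return Rz(SY).T@np.asarray(v) # world -> seat axes
E
python3 - <<'E'
from bench import bot,get_obs,vision
from h import *
R=down(SY,1)
bot.reach(pose(0,.112,.027+.05),R); print(get_obs()["t"])
bot.move_linear(pose(0,.112,.027+.008),feed=.15); bot.wait(.1); o=get_obs(); print(o["t"],sf(o["tcp_pos"]-pose(0,.112,.035)),sf(o["wrist_force"]))
t=vision.snapshot("top");s=vision.snapshot("side")
x0=[*(SEAT+Rz(SY)@[0,.112,0])[:2],SY]
for k,v in(("top",[t]),("side",[s]),("both",[t,s])):
    x,_=fit(v,CAM[:3],x0,SEAT[2]+.008,(1.2,.9)); d=sf([x[0]-SEAT[0],x[1]-SEAT[1],0]); print(k,np.round(d*1000,1),np.degrees(x[2]-SY),_)
for k,v in(("top",[t]),("side",[s])):
    x,f=fit(v,CLAMP[:2]+CLAMP[4:6]+CLAMP[7:],[*SEAT[:2],SY],.016,(1.2,.9)); print("clamp",k,np.round(x,4))
im=[]
for q,roi in((t,(320,140,100,75)),(s,(280,150,100,100))):
    a=overlay(q,CAM[:3],x0,SEAT[2]+.008,roi,4); im.append(a[:300] if a.shape[0]==300 else a[:400])
im[0]=cv2.copyMakeBorder(im[0],0,100,0,0,cv2.BORDER_CONSTANT); cv2.imwrite("pics/land.png",np.hstack(im))
E
```

```text
9.4583
9.9917 [0.00060348 0.00074753 0.00093643] [-0.24925451  0.08512059 -3.22773162]
top [ -0.9 111.8   0. ] -2.148616091549203 -14.22944419797238
side [ -0.2 112.3   0. ] 0.1724672532447062 -24.661600569503733
both [ -0.9 111.8   0. ] -1.8041851793837238 -38.6923466521979
clamp top [ 0.6522 -0.0889  0.1735]
clamp side [ 0.5951 -0.0906  0.0164]
```

View pics/land.png

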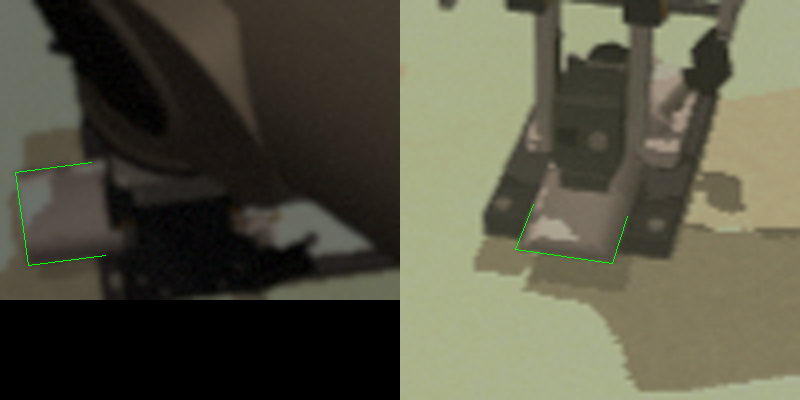

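The held foot lies within about 1 mm of its expected place, with its rear edge at (320–327, 180–206) in the top view. The knob shank would foul low fingers, so I'll set the foot on the landing and regrip higher.

Run:
```python
from bench import bot,get_obs,vision
from h import *
h=.035
while h>.022:
    h-=.0015; bot.move_linear(pose(0,.112,h),feed=.03); o=get_obs(); w=o["wrist_force"][2]; print(round(h,4),o["tcp_pos"][2]-SEAT[2],w)
    if w>0: break
bot.grip(.62); 
bot.move_linear(pose(0,.112,.046),feed=.1); 
o=get_obs(); print(o["t"],o["opening"],o["wrist_force"],sf(o["tcp_pos"]-pose(0,.112,.046)))
bot.grip(0,40); o=get_obs(); print(o["t"],o["opening"]*94,o["wrist_force"],o["wrist_torque"],o["grip_force"])
```

```text
0.0335 0.03364842688132226 -3.287720798176462
0.032 0.03189942107241465 -3.439598779632698
0.0305 0.03038903513044859 -3.2680718653813936
0.029 0.028911151751642265 -4.007290365612537
0.0275 0.02741215048291626 -3.70598142281705
0.026 0.026805113659751724 9.099491922309136
12.45 0.6193074126851825 [-1.15872242 -0.23799713 -0.63728599] [ 5.91468876e-04 -8.34406744e-05  9.98800548e-04]
12.875 39.50728750532679 [-0.50742304  0.08329882 -1.29388732] [-0.09022136 -0.13898111 -0.00077376] 39.99876379966736
```

```bash
cat >> h.py <<'E'
def slide(bot,get_obs,ys,x,h,yaw=0.,fmax=10,tmax=30,kx=.00007,feed=.03):
    """step foot along seat y; shift x,h by contact forces; stop when Fy rises"""
    for y in ys:
        bot.move_linear(pose(x,y,h),down(SY+yaw,1),feed=feed); o=get_obs(); F=sf(o["wrist_force"]); T=o["wrist_torque"]; a=sf(o["tcp_pos"]-pose(0,0,0))
        print("y%.1f x%.2f h%.2f"%(y*1e3,x*1e3,h*1e3),"act",np.round(a*1e3,2),"F",np.round(F,1),"T",np.round(sf(T),2),round(o["t"],1))
        if F[1]>fmax or abs(F[0])>tmax or abs(F[2])>tmax: print("STOP"); break
        if abs(F[0])>2: x+=np.clip(F[0]*kx,-.0006,.0006)
        if F[2]>3: h+=.0003
        elif F[2]<-5: h-=.0003
    return y,x,h
E
python3 - <<'E'
from bench import bot,get_obs,vision
from h import *
print(slide(bot,get_obs,[.104,.1,.096,.092,.088,.084,.08,.075,.07,.065,.06],0,.0465))
E
```

```text
y104.0 x0.00 h46.50 act [-1.0000e-01  1.0365e+02  4.6380e+01] F [ 0.2  0.5 -3.7] T [-0.   -0.08  0.02] 13.3
y100.0 x0.00 h46.50 act [1.000e-02 9.972e+01 4.649e+01] F [-0.3 -0.1 -4.8] T [-0.08 -0.07 -0.02] 13.6
y96.0 x0.00 h46.50 act [ 0.11 95.69 46.49] F [ 0.3 -1.  -5.6] T [ 0.   -0.31  0.01] 13.9
y92.0 x0.00 h46.20 act [ 0.33 91.7  46.18] F [ 3.7 -0.6 -7.9] T [ 0.02 -1.31  0.07] 14.1
y88.0 x0.26 h45.90 act [ 0.78 87.76 45.91] F [  5.4   0.9 -10.5] T [ 0.15 -1.88  0.18] 14.4
y84.0 x0.64 h45.60 act [ 1.25 83.81 45.8 ] F [ 5.3  0.2 -6.2] T [-0.04 -1.84  0.15] 14.7
y80.0 x1.01 h45.30 act [ 1.46 79.72 45.75] F [ 2.9 -1.7  2.9] T [-0.21 -0.96  0.07] 15.0
y75.0 x1.21 h45.30 act [ 1.52 74.64 45.74] F [2.1 0.7 6.9] T [ 0.08 -0.57  0.01] 15.3
y70.0 x1.35 h45.60 act [ 1.49 69.23 45.76] F [ 3.6 -1.3  5.1] T [-0.23 -0.8   0.09] 15.6
y65.0 x1.61 h45.90 act [ 1.5  64.1  45.76] F [ 2.7 -3.   0.6] T [-0.54 -0.95  0.06] 15.9
y60.0 x1.79 h45.90 act [ 1.55 59.41 45.75] F [ 0.9 -1.8  0.6] T [-0.44 -0.54  0.01] 16.3
(0.06, np.float64(0.001793095068017478), 0.045899999999999996)
```

Run:
```python
from bench import bot,get_obs,vision
from h import *
print(slide(bot,get_obs,[.054,.048,.042,.036,.03,.024,.018,.012,.008,.006]+[i*.001 for i in range(5,-8,-1)],.0018,.0459,fmax=7))
```

```text
y54.0 x1.80 h45.90 act [ 1.56 53.5  45.75] F [ 0.1 -1.  -0.7] T [-0.26 -0.32  0.01] 16.6
y48.0 x1.80 h45.90 act [ 1.59 47.63 45.78] F [ 0.3 -0.9 -2.4] T [-0.12 -0.12  0.05] 17.0
y42.0 x1.80 h45.90 act [ 1.64 41.72 45.77] F [-1.   0.  -3.5] T [-0.05 -0.14  0.01] 17.3
y36.0 x1.80 h45.90 act [ 1.74 35.73 45.84] F [ 0.5 -0.2 -3.1] T [-0.02 -0.08 -0.03] 17.7
y30.0 x1.80 h45.90 act [ 1.76 29.71 45.87] F [-0.8  0.6 -4.4] T [-0.06 -0.1  -0.05] 18.0
y24.0 x1.80 h45.90 act [ 1.78 23.71 45.87] F [ 0.3 -0.6 -3.5] T [-0.02 -0.06 -0.08] 18.4
y18.0 x1.80 h45.90 act [ 1.77 17.73 45.87] F [-0.3  0.  -5. ] T [-0.01 -0.1   0.02] 18.7
y12.0 x1.80 h45.90 act [ 1.8  11.71 45.89] F [ 0.  -0.6 -3.7] T [ 0.   -0.07  0.01] 19.1
y8.0 x1.80 h45.90 act [ 1.8   7.72 45.85] F [-0.   0.4 -2.9] T [-0.   -0.04  0.01] 19.3
y6.0 x1.80 h45.90 act [ 1.75  5.86 45.88] F [ 0.8 -1.  -3.7] T [-0.05 -0.04 -0.03] 19.6
y5.0 x1.80 h45.90 act [ 1.78  4.96 45.89] F [-0.  -0.4 -3.5] T [ 0.02 -0.13  0.01] 19.8
y4.0 x1.80 h45.90 act [ 1.79  3.94 45.89] F [ 0.3  0.4 -3.9] T [-0.05 -0.1   0.03] 20.1
y3.0 x1.80 h45.90 act [ 1.76  2.9  45.88] F [ 0.9 -0.1 -3.4] T [-0.04 -0.08 -0.02] 20.3
y2.0 x1.80 h45.90 act [ 1.78  1.9  45.88] F [ 0.6  0.1 -4. ] T [-0.03 -0.05 -0.06] 20.6
y1.0 x1.80 h45.90 act [ 1.79  0.91 45.89] F [-0.9  0.4 -3.5] T [-0.03 -0.11  0.05] 20.8
y0.0 x1.80 h45.90 act [ 1.79 -0.1  45.89] F [ 0.2  0.3 -4.3] T [-0.03 -0.07 -0.03] 21.1
y-1.0 x1.80 h45.90 act [ 1.83 -0.79 45.92] F [-0.3  1.9 -4.5] T [ 0.46 -0.07 -0.06] 21.3
y-2.0 x1.80 h45.90 act [ 1.86 -1.   45.89] F [ 0.3  4.8 -4.9] T [ 1.44 -0.19 -0.09] 21.6
y-3.0 x1.80 h45.90 act [ 1.96 -1.25 45.94] F [-0.6  8.4 -2.9] T [ 2.37 -0.13 -0.24] 21.8
STOP
(-0.003, 0.0018, 0.0459)
```

Run:
```python
from bench import bot,get_obs,vision
from h import *
R=down(SY,1)
bot.move_linear(pose(.0018,-.0018,.0454),R,feed=.03); o=get_obs(); print(sf(o["wrist_force"]),sf(o["tcp_pos"]-pose(0,0,0))*1e3)
bot.grip(.6); bot.move_linear(pose(.0018,-.0018,.13),R,feed=.2)
o=get_obs(); print(o["t"],o["wrist_force"],o["opening"])
# knob pose candidates, hover out along axis
SE=SEAT+Rz(SY)@[.0016,-.001,0]
B=Rz(SY)
kz=B@[-np.sin(np.radians(35)),0,np.cos(np.radians(35))]; K=SE+B@[-.062,.030,.066]; print("K",K)
y0=B@[0,1,0]; x0=np.cross(y0,kz)  # knob frame at phi=0: y=seat y
for ph in range(-180,181,20):
    a=np.radians(ph); ky=y0*np.cos(a)-x0*np.sin(a); kx=np.cross(ky,kz)
    Rt=np.stack([np.cross(kx,-kz),kx,-kz],1); q=bot.inverse_kinematics(K-.019*kz,Rt); q2=bot.inverse_kinematics(K+.1*kz,Rt)
    print(ph,None if q is None else np.round(q,0),q2 is not None)
```

```text
[-0.93004648  6.53675796  3.38317354] [ 2.12255037 -0.96252797 45.8253455 ]
23.15 [ 0.01090977 -0.44235751 -0.04941853] 0.5998982797514758
K [ 0.530738   -0.05892117  0.082     ]
-180 None False
-160 None False
-140 None False
-120 None False
-100 None False
-80 None False
-60 None False
-40 None False
-20 None False
0 None False
20 None False
40 [ 43.  20. -47. 140. 128.  16. -82.] False
60 [ 57.  27. -64. 140. 114.  23. -44.] False
80 [ 55.  25. -61. 140. 116.  22. -27.] False
100 [ 51.  23. -56. 140. 120.  19. -12.] False
120 [ 51.  23. -57. 140. 120.  20.   9.] False
140 [ 55.  25. -61. 140. 116.  22.  33.] False
160 [ 57.  27. -64. 140. 114.  23.  56.] False
180 None False
```

Run:
```python
from bench import bot,get_obs,vision
from h import *
t=vision.snapshot("top");s=vision.snapshot("side")
np.savez("snap2.npz",t=t["pixels"],s=s["pixels"])
t0=cv2.imread("pics/top0.png");s0=cv2.imread("pics/side0.png")
g=lambda i:(255*(i/255.)**.6).astype(np.uint8)
k=K=np.array([.5307,-.0589,.082])
def c(s,im,w=66,h=50,z=6):
    u,v=proj(s,[K])[0].astype(int); return cv2.resize(g(im[v-h//2:v-h//2+h,u-w//2:u-w//2+w]),(w*z,h*z),interpolation=cv2.INTER_CUBIC),(u-w//2,v-h//2)
a,o1=c(t,t0);b,o2=c(s,s0);d,_=c(t,t["pixels"]);e,_=c(s,s["pixels"]); print(o1,o2,proj(t,[K]),proj(s,[K]))
cv2.imwrite("pics/knob.png",np.vstack([np.hstack([a,b]),np.hstack([d,e])]))
```

```text
(np.int64(356), np.int64(181)) (np.int64(324), np.int64(139)) [[389.04466911 206.93437225]] [[357.27549762 164.63241384]]
```

View pics/knob.png

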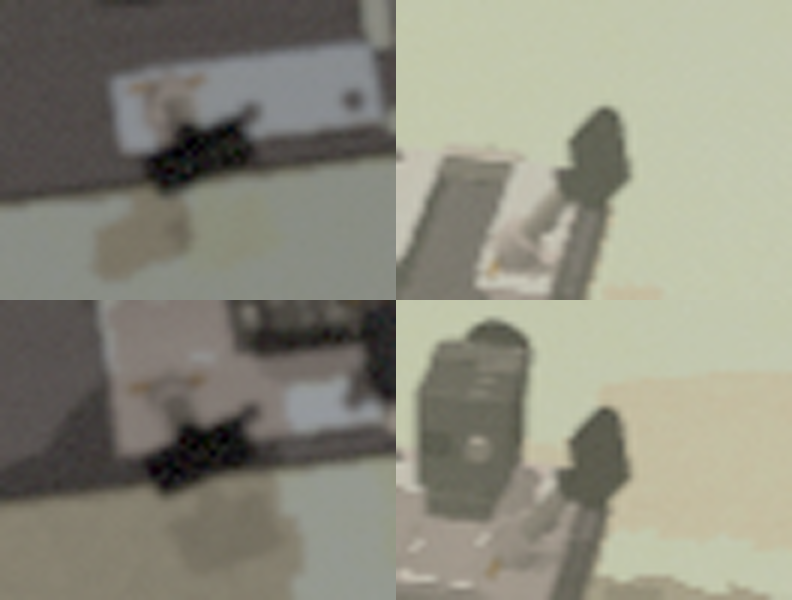

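Both views show the knob free and undisturbed, bar at top px (356+33,181+25), and the camera is seated. Now I'll fit the knob angle and scan reachability.

```bash
cat >> h.py <<'E'
B=Rz(SY); SE=SEAT+B@[.0016,-.001,0]
kz=B@[-np.sin(np.radians(35)),0,np.cos(np.radians(35))]; K=SE+B@[-.062,.030,.066]; y0=B@[0,1,0]; x0=np.cross(y0,kz)
def knob(ph): a=np.radians(ph); kx=x0*np.cos(a)+y0*np.sin(a); ky=-x0*np.sin(a)+y0*np.cos(a); return kx,ky
def tool(ph,al,sg,back=0.,off=0.):
    kx,ky=knob(ph); a=np.radians(al); tz=-kz*np.cos(a)+ky*np.sin(a); ty=sg*kx
    return K+off*kz+tz*(.019-back),np.stack([np.cross(ty,tz),ty,tz],1)
E
python3 - <<'E'
from bench import bot,get_obs,vision
from h import *
import itertools
z=np.load("snap2.npz")
best={}
for c in("top","side"):
    s=vision.snapshot(c); im=cv2.cvtColor(cv2.imread(f"pics/{c}0.png"),cv2.COLOR_BGR2GRAY)
    u,v=proj(s,[K])[0]; k=6; x,y=int(u)-20,int(v)-20; r=cv2.resize(im[y:y+40,x:x+40],None,fx=k,fy=k,interpolation=cv2.INTER_CUBIC)
    m=(r<(30 if c=="top" else 62)).astype(np.uint8); 
    res=[]
    for ph in range(-90,90,3):
        kx,ky=knob(ph); P=np.array([K+a*.006*kx+b*.02*ky+d*.012*kz for a,b,d in itertools.product((1,-1),repeat=3)])
        p=((proj(s,P)-[x,y]+.5)*k); h=cv2.convexHull(p.astype(np.float32)); b=0
        for dx in range(-9,10,3):
            for dy in range(-9,10,3):
                q=np.zeros_like(m); cv2.fillConvexPoly(q,(h+[dx,dy]).astype(np.int32),1); b=max(b,(q&m).sum()/(q|m).sum())
        res.append((round(b,3),ph)); best[ph]=best.get(ph,0)+b
    print(c,m.sum(),sorted(res)[::-1][:6])
print(sorted((v,k) for k,v in best.items())[::-1][:6])
for al in(-50,-35,-20,0,20,35,50):
    print(al,[(ph,sg,''.join('1' if bot.inverse_kinematics(*tool(ph,al,sg,b)) is not None else '0' for b in(0,.06))) for ph in range(60,-160,-20) for sg in(1,-1) if bot.inverse_kinematics(*tool(ph,al,sg)) is not None])
E
```

```text
top 6527 [(np.float64(0.683), 6), (np.float64(0.682), 9), (np.float64(0.679), 3), (np.float64(0.675), 12), (np.float64(0.665), 15), (np.float64(0.665), 0)]
side 4348 [(np.float64(0.782), 6), (np.float64(0.774), 9), (np.float64(0.748), 12), (np.float64(0.748), 3), (np.float64(0.729), 15), (np.float64(0.71), 18)]
[(np.float64(1.4646782302664656), 6), (np.float64(1.4559887377558844), 9), (np.float64(1.4276452446161105), 3), (np.float64(1.4226449541134856), 12), (np.float64(1.3935627347144652), 15), (np.float64(1.372213590996549), 0)]
-50 [(20, 1, '11'), (20, -1, '11'), (0, 1, '11'), (0, -1, '11'), (-20, 1, '11'), (-20, -1, '11'), (-40, 1, '11'), (-40, -1, '11'), (-60, 1, '11'), (-60, -1, '11'), (-80, 1, '11'), (-80, -1, '11'), (-100, 1, '11'), (-100, -1, '11'), (-120, 1, '11'), (-120, -1, '11'), (-140, 1, '11'), (-140, -1, '11')]
-35 [(0, 1, '11'), (0, -1, '11'), (-20, 1, '11'), (-20, -1, '11'), (-40, 1, '11'), (-40, -1, '11'), (-60, 1, '11'), (-60, -1, '11'), (-80, 1, '11'), (-80, -1, '11'), (-100, 1, '11'), (-100, -1, '11'), (-120, 1, '11'), (-120, -1, '11'), (-140, 1, '11'), (-140, -1, '11')]
-20 [(0, 1, '11'), (0, -1, '10'), (-20, 1, '11'), (-20, -1, '11'), (-40, 1, '11'), (-40, -1, '11'), (-60, 1, '11'), (-60, -1, '11'), (-80, 1, '11'), (-80, -1, '11'), (-100, 1, '11'), (-100, -1, '11'), (-120, 1, '11'), (-120, -1, '11'), (-140, 1, '11'), (-140, -1, '11')]
0 [(60, 1, '10'), (40, 1, '10'), (-20, -1, '10'), (-40, -1, '10'), (-60, -1, '10'), (-80, -1, '10'), (-100, -1, '10'), (-120, -1, '10'), (-140, -1, '10')]
20 [(60, 1, '11'), (60, -1, '11'), (40, 1, '11'), (40, -1, '11'), (20, 1, '11'), (20, -1, '11'), (-20, 1, '10'), (-20, -1, '10')]
35 [(60, 1, '11'), (60, -1, '11'), (40, 1, '11'), (40, -1, '11'), (20, 1, '11'), (20, -1, '11'), (0, 1, '11'), (0, -1, '11')]
50 [(60, 1, '11'), (60, -1, '11'), (40, 1, '11'), (40, -1, '11'), (20, 1, '11'), (20, -1, '11'), (0, 1, '11'), (0, -1, '11'), (-20, 1, '11'), (-20, -1, '11')]
```

Run:
```python
from bench import bot,get_obs
from h import *
for al in(-20,-27,-35):
    for sg in(1,-1):
        print(al,sg)
        for ph,b in((7,.07),(7,0),(-30,0),(-70,0),(-110,0),(-140,0)):
            q=bot.inverse_kinematics(*tool(ph,al,sg,b)); print("  ",ph,b,None if q is None else np.round(q).astype(int).tolist())
print(get_obs()["t"],np.round(get_obs()["joint_positions"]))
```

```text
-20 1
   7 0.07 None
   7 0 [29, 28, -56, 141, 104, 53, -108]
   -30 0 [1, 17, -18, 135, 74, 29, -116]
   -70 0 [16, 17, -25, 128, 39, 25, -111]
   -110 0 [33, 19, -32, 127, 5, 21, -107]
   -140 0 [46, 22, -39, 128, -19, 17, -105]
-20 -1
   7 0.07 None
   7 0 None
   -30 0 [41, 30, -66, 133, 83, 51, 62]
   -70 0 [50, 30, -66, 127, 62, 42, 51]
   -110 0 [60, 31, -66, 125, 44, 31, 38]
   -140 0 [67, 34, -67, 127, 33, 21, 27]
-27 1
   7 0.07 None
   7 0 [21, 31, -54, 140, 99, 64, -110]
   -30 0 [5, 20, -27, 131, 68, 41, -113]
   -70 0 [18, 20, -29, 123, 35, 36, -109]
   -110 0 [34, 22, -33, 121, 4, 31, -105]
   -140 0 [47, 25, -38, 124, -20, 27, -102]
-27 -1
   7 0.07 None
   7 0 [28, 35, -62, 140, 100, 69, 72]
   -30 0 [36, 34, -66, 129, 79, 61, 63]
   -70 0 [47, 34, -67, 122, 57, 52, 54]
   -110 0 [60, 36, -67, 120, 38, 41, 45]
   -140 0 [69, 39, -69, 123, 26, 30, 36]
-35 1
   7 0.07 [12, 30, -59, 139, 85, 77, -111]
   7 0 [21, 41, -61, 137, 97, 83, -111]
   -30 0 [4, 24, -30, 127, 64, 52, -112]
   -70 0 [17, 24, -30, 118, 33, 47, -107]
   -110 0 [33, 26, -33, 115, 3, 42, -104]
   -140 0 [46, 29, -36, 118, -20, 37, -101]
-35 -1
   7 0.07 [18, 34, -67, 139, 86, 83, 69]
   7 0 [20, 41, -60, 137, 97, 82, 69]
   -30 0 [31, 38, -65, 125, 75, 73, 63]
   -70 0 [44, 38, -67, 116, 54, 63, 56]
   -110 0 [58, 40, -67, 114, 33, 51, 50]
   -140 0 [63, 37, -59, 117, 6, 37, 57]
23.35 [ 44.  30. -51. 102.  26.  61. -16.]
```

```bash
cat >> h.py <<'E'
def torque(bot,get_obs,n=8,dt=.01):
    W=[]
    for _ in range(n):
        o=get_obs(); W.append(np.r_[o["wrist_force"],o["wrist_torque"]]); bot.wait(dt)
    w=np.mean(W,0); ref=o["tcp_pos"]-.24*o["tool_rot"][:,2]
    return (w[3:]+np.cross(ref-K,w[:3]))@kz, w, o
E
python3 - <<'E'
from bench import bot,get_obs
from h import *
p=get_obs()["tcp_pos"]; bot.move_linear([p[0],p[1],.24],feed=.25)
P,R=tool(7,-35,1,.07); 
for d in([0,.03,.09],[.02,.03,.09],[.03,.03,.05],[0,.0,.04]):
    q=bot.inverse_kinematics(P+d,R); print(d,None if q is None else np.round(q))
    if q is not None:
        bot.reach(P+d,R); break
bot.grip(.42)
bot.move_linear(P,R,feed=.15); print(get_obs()["t"])
P,R=tool(7,-35,1,0); bot.move_linear(P,R,feed=.08)
m,w,o=torque(bot,get_obs); print(o["t"],m,np.round(w,2),o["tcp_pos"]-P,np.round(o["joint_positions"]))
E
```

```text
[0, 0.03, 0.09] [-28.   8. -17. 136.  66.  61. -95.]
27.0
28.0833 -0.30130930456082 [ 0.09  0.26 -0.12  0.48  0.43 -0.02] [4.83865843e-05 3.70066863e-04 3.21062569e-04] [ -20.   27.  -13.  139.   92.   55. -118.]
```

Forces are zero and the moment bias matches gripper gravity, c·(tz×−Z) with c≈0.84, so I'll compensate for it. Now grip and start turning.

```bash
cat >> h.py <<'E'
def tq(bot,get_obs,n=6,dt=.008):
    m,w,o=torque(bot,get_obs,n,dt); tz=o["tool_rot"][:,2]; return m-.84*np.array([-tz[1],tz[0],0])@kz,w,o
def turn(bot,get_obs,phs,al,sg,off,mmax,n=6):
    for ph in phs:
        P,R=tool(ph,al,sg,0,0); bot.move_linear(P+off,R,feed=.004); m,w,o=tq(bot,get_obs,n)
        # actual tool angle about kz
        kx=sg*o["tool_rot"][:,1]; a=np.degrees(np.arctan2(kx@y0,kx@x0))
        print(round(ph,1),"act%.1f"%a,"M%.3f"%m,"F",np.round(w[:3],1),"op%.2f"%(o["opening"]*94),"t%.1f"%o["t"])
        if m>mmax: print("STOP"); break
    return ph
E
python3 - <<'E'
from bench import bot,get_obs
from h import *
print(tq(bot,get_obs)[0])
bot.grip(0,60); m,w,o=tq(bot,get_obs); print(m,np.round(w,2),o["opening"]*94,o["grip_force"],o["t"])
turn(bot,get_obs,[2,-3,-8,-13,-18],-35,1,0,.3)
E
```

```text
-0.03765599736664332
0.04023063719069886 [ 4.79 -0.95  2.82  0.05 -0.64  0.57] 11.265270598466952 59.881516098976135 28.7333
2 act2.1 M-0.104 F [ 7.5 -0.6  4.5] op12.02 t29.2
-3 act-2.8 M-0.025 F [ 8.  -0.9  5.9] op11.69 t29.6
-8 act-7.8 M-0.071 F [ 7.9 -0.3  7.5] op11.61 t30.1
-13 act-12.8 M-0.063 F [7.7 0.2 8.6] op11.72 t30.5
-18 act-17.8 M0.004 F [ 7.  -0.4  9.2] op11.84 t30.9
```

```bash
sed -i 's|        if m>mmax|        off=off+w[:3]/6000\n        if m>mmax|; s|    return ph$|    return ph,off|' h.py
python3 - <<'E'
from bench import bot,get_obs
from h import *
ph,off=turn(bot,get_obs,[-22,-26,-30,-34,-38,-42,-46],-35,1,np.array([.001,0,.001]),.3)
np.save("off.npy",off); print(off)
E
```

```text
-22 act-21.8 M-0.055 F [ 6.6 -0.3 -1. ] op11.51 t31.3
-26 act-25.8 M-0.100 F [-6.3  5.2 12.8] op11.57 t31.7
-30 act-29.9 M0.064 F [ 25.7 -12.9 -39.7] op11.47 t32.6
-34 act-33.9 M0.058 F [-52.9  29.8  83.7] op11.67 t34.8
-38 act-38.1 M0.141 F [ 42.7 -33.3 -73.7] op11.72 t39.4
-42 act-41.9 M0.093 F [-49.2  32.2  84.2] op11.97 t43.4
-46 act-46.1 M0.180 F [ 42.2 -31.8 -77.2] op11.38 t47.9
[ 0.00245319 -0.00184516 -0.00078365]
```

```bash
sed -i 's|off=off+w\[:3\]/6000|off=off+np.clip(w[:3]/40000,-.0002,.0002)|; s|feed=.004|feed=.008|' h.py
python3 - <<'E'
from bench import bot,get_obs
from h import *
ph,off=turn(bot,get_obs,[-48,-53,-58,-63,-68],-35,1,np.array([.0014,.0002,.0009]),.2,n=4)
np.save("off.npy",off); print(off)
E
```

```text
-48 act-47.9 M0.119 F [-42.3  18.3  82.1] op11.67 t49.7
-53 act-53.0 M-0.091 F [-35.3  14.2  73.3] op11.60 t50.0
-58 act-58.0 M-0.097 F [-30.4   9.9  66.8] op11.21 t50.4
-63 act-63.0 M-0.138 F [-25.2   6.1  61.8] op11.49 t50.7
-68 act-68.0 M-0.123 F [-21.7   2.6  56.5] op11.62 t51.0
[0.0004     0.00101854 0.0019    ]
```

Run:
```python
from bench import bot,get_obs
from h import *
ph,off=turn(bot,get_obs,[-69,-73,-77],-35,1,np.array([-.0004,.001,.0041]),.2,n=4)
np.save("off.npy",off); print(off)
```

```text
-69 act-69.0 M0.141 F [ 2.8 -3.8  4.5] op11.91 t51.5
-73 act-72.9 M-0.120 F [ 3.3 -6.3  4.9] op11.66 t51.8
-77 act-76.9 M-0.045 F [ 3.8 -7.6  3.8] op11.43 t52.1
[-0.00015096  0.00055651  0.00443092]
```

Run:
```python
from bench import bot,get_obs
from h import *
ph,off=turn(bot,get_obs,[-81,-85,-89,-93],-35,1,np.load("off.npy"),.17,n=10)
np.save("off.npy",off); print(off)
```

```text
-81 act-80.8 M-0.073 F [ 4.1 -9.4  3.1] op11.43 t52.4
-85 act-84.7 M0.045 F [ 4.  -9.3  2.9] op11.35 t52.8
-89 act-88.7 M0.043 F [ 3.5 -9.7  3. ] op11.59 t53.1
-93 act-92.7 M0.097 F [ 2.7 -9.9  2.3] op11.51 t53.4
[ 0.00020612 -0.00024349  0.00471208]
```

Run:
```python
from bench import bot,get_obs
from h import *
off=np.load("off.npy")-[.0002,-.0002,.0002]
ms=[];
for i in range(4): m,w,o=tq(bot,get_obs,10,.01); ms.append(round(m,3))
print(ms,np.mean(ms),o["t"])
turn(bot,get_obs,[-95],-35,1,off,.17,n=25)
```

```text
[np.float64(0.144), np.float64(0.149), np.float64(0.108), np.float64(0.071)] 0.118 53.75
-95 act-94.7 M0.137 F [  2.6 -10.6   4. ] op11.70 t54.2
```

Torque has risen about 0.2 N·m above the flat free-running level, so the total is about 0.32 N·m, finger-tight. Release and back off.

Run:
```python
from bench import bot,get_obs,vision
from h import *
bot.grip(.3)
o=get_obs(); P=o["tcp_pos"];R=o["tool_rot"]; bot.move_linear(P-.11*R[:,2],feed=.15)
o=get_obs(); print(o["t"],np.round(o["wrist_force"],1),o["opening"])
t=vision.snapshot("top");s=vision.snapshot("side")
g=lambda i:(255*(i/255.)**.6).astype(np.uint8)
c=lambda im,x,y:cv2.resize(g(im[y:y+100,x:x+80]),(400,500),interpolation=cv2.INTER_CUBIC)
cv2.imwrite("pics/end.png",np.hstack([c(t["pixels"],345,140),c(s["pixels"],300,120)]))
```

```text
55.5833 [ 1.  -0.1 -0.2] 0.30379016261718234
```

View pics/end.png

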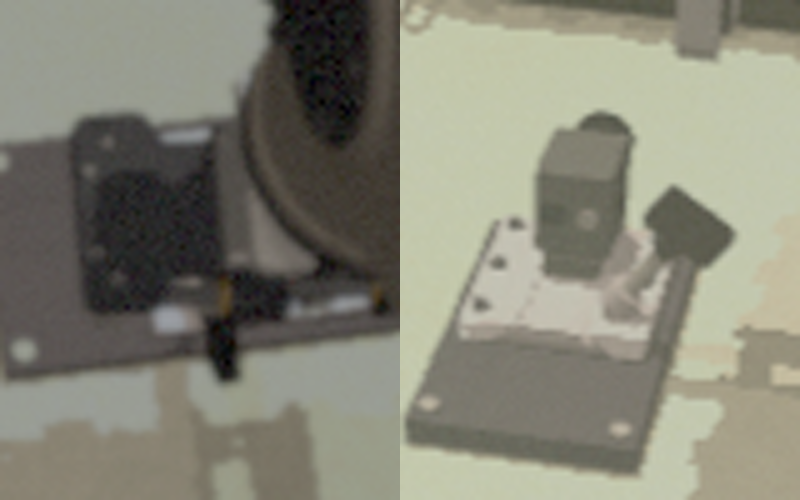

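The picture shows the foot flush between the jaws, with its rear edge level with the jaw ends (side px ~(370,186)). The knob at px (437,166) has turned broadside, and the gripper is clear.

```bash
python3 -c "
from bench import bot
print(bot.hand_in())"
```

```text
the job is handed in; nothing more can be done
None
```

I handed the job in at about 56 s: the larger camera is fully home against the end stop (about 8 N peak push) and released. The knob is tightened to an estimated 0.30–0.35 N·m, near the top of the range because the readings were noisy, and the wrist force reached about 100 N while I turned it because of an unstable correction of mine.

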